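Serve the lime with the tongs

ROBOT

A 6-joint arm with a two-finger parallel gripper is mounted at the origin on a cart in front of the work surface, level with it; the furniture and walls round the work are solid. World frame = base frame: x ahead of the robot, y to its left, z up, the work surface at z = 0. Lengths are in mm, angles in rad, forces in N, time in s.
With the tool pointing down it reaches from about 300 to 775 mm from the base axis. Payload 14.6 kg.
Tool frame: the origin (TCP) lies at the very end of the fingers, on their centre line; the grasp point (between the pads) lies 19 mm behind it; z points along the fingers, y is the line along which they close (so a half turn about z gives the same grasp; the last joint's range is limited). The gripper opens to 94 mm and grips with 3 to 60 N. Pads are 16 mm wide; open, the fingers measure 119 mm over their backs; the gripper's body (75 mm by 177 mm) begins 78 mm behind the grasp point.
Start: joints at [-1.373, 0.3, 1.521, -0, 1.321, -0.067], TCP at [143.937, -530.821, 205.446] pointing down, gripper open.
Joint ranges: [-3.03, 3.03], [-0.79, 2.21], [0.23, 2.52], [-1.04, 4.18], [0, 3.07], [-2.55, 2.55]. Speed limits (rad/s): [2.22, 2.22, 2.57, 3.14, 3.14, 3.14].

INTERFACE

Orientations are given as [roll, pitch, yaw] about the fixed x, y, z axes, in that order (R = Rz(yaw) Ry(pitch) Rx(roll)).
In Python, from cell import manip, camera, get_calibration gives the robot as it stands. The module is installed in compiled form; this text tells all that it offers.
- The arm moves only by the tool jog_arm, never from a script. Its argument "plan" is one flat list of numbers, 6 for each row, row after row: the shift along the world's x, y, z in m, then the turn, a rotation vector about the world's x, y, z in degrees. A call has 1 to 20 rows; each row is the pose to reach, as a shift and turn from the pose commanded when the call began; what a row does not reach only later rows make up. A row lasts 1/10 s, in which the tool goes at most 50 mm and 8.59 degrees, less where a joint would pass 70% of its speed; a pose out of reach is approached as far as the arm can. A call with a gripper value outside its range is refused whole. "claw" is the finger opening in m, from 0 to 0.094, set as the call begins (left out, the last holds). The fingers move at their own pace and stop on an object; "force" is the grip in N (left out, the last holds). Time passes only in rows, so rows that repeat a pose let the fingers close. It gives the time, the measured TCP pose, the force, the opening and the grip force at its end, in the units of the state.
- manip.read_state(): the state, without advancing time (a new reading comes with each control period).
- camera(name): name is "side" or "top" or "wrist"; returns (picture, depth): 400x640x3 uint8, red, green, blue; 400x640 float32, mm along the optical axis (not along the pixel's ray), 0 where there is no reading.
- get_calibration(name): a dict with "fx", "fy", "cx", "cy" (pixels), "origin" and "attitude" of the camera in the world. Camera axes: x right, y down, z forward; pixel columns grow to the right and rows downward; lengths in mm; the calibration is good to about 2 mm. The wrist camera is an equidistant fisheye: a pixel r from the principal point sees the ray r / f radians off the axis. A picture is of the moment at which its call begins: read the wrist's pose just before it. get_calibration takes no time and is no camera call; for the wrist camera it gives the pose at the moment of the call.
- manip.sign_off(): hands the job in; it is judged then, once.
The state is a dict: "clock": time; "joints": joint angles; "qd": joint speeds; "effort": joint torques, N m; "eef_pos": TCP position; "eef_rot": TCP orientation; "wrist_force": force on the tool from outside, world axes, zero at the start; "moment": the same for the moment, N m; "finger_gap": finger opening in mm; "finger_force": force on a finger pad.
Only numpy, scipy, OpenCV 4.12 (cv2) and the standard library are available. Lean on these libraries where they do the work, as an engineer would, in place of code of your own. Each camera call takes 0.05 s, during which the arm holds its last target. There are 200 camera calls.

TASK

Serve the lime without touching it by hand: pick up the kitchen tongs by the grips on their two arms, close their jaws on the lime that lies on the flat white lid, and carry it in the tongs to above the middle of the open round jar lid that serves as a dish. Finish while still holding it there, squeezed in the tongs, still, with the lime about 15 cm above the desk: do not put it down or let go. Leave the cups, the spoon and the eraser where they are.

Things in the scene. Friction and masses are not known exactly. Their poses are not given: they have to be found in the camera images.
- tongs: Sprung steel kitchen tongs, 213 mm long, 90 g, lying flat on the desk: the two arms (18 mm high) close sideways. Origin on the underside (on the desk at the start), midway between the grips; +x points to the jaws, y across, z up. Hinge, a small round bend with a wire loop behind it, at x = -75 mm; jaw tips at x = 110 mm.
- tongs_grip (a point): Midway between the two black rubber grips, 12 mm above the tongs' underside. Grips: upright panels 44 mm long (along x) and 24 mm high, 46 mm over their outsides at rest, about 25 to 35 mm when the jaws hold the lime. Each is sprung outward with 4 N at rest, 6 to 8 N after a squeeze of 5 mm in all, 12 N after 18 mm. 5 mm is enough to carry the tongs open; 30 N presses the lime with about 8 N.
- tongs_jaws (a point): Where a gripped thing should be: midway between the jaws, 88 mm along +x from the origin, 13 mm above the underside. The jaws are upright shallow troughs, 26 mm high (from the underside up), 44 mm long, hollow sides facing, about 80 mm apart in the middle at rest (90 mm outside). Each 1 mm of squeeze at the grips closes them by about 2.1 mm.
- tongs_left (a joint): Closing angle of the tongs' left arm (the right arm mirrors it), rad: 0 sprung open, about 0.08 to 0.13 with the jaws closed on the lime, 0.2 at the stop.
- lime: Whole lime, 57 x 46 x 45 mm (x, y, z), 52 g, lying on the flat white lid. Origin at its underside as it lies.
- lime_center (a point): Centre of the lime, about 31 mm above the desk at the start.
- rice_lid: Flat round white lid, 99 mm across and 9 mm thick with a small tab, fixed to the desk; the lime lies near its middle. Origin at the centre of its underside.
- jar_lid: Round white and beige jar lid lying open side up like a shallow dish, 115 mm across, 30 mm high, fixed to the desk. Origin at the centre of its underside. Lid and dish swap places between starts.
- tea_cup_grey: Speckled grey cup without handle, 63 mm across, 80 mm tall, loose, a bystander. Origin at the centre of its underside.
- lunch_spoon: Teaspoon, 137 x 28 x 13 mm, loose, a bystander. Origin at the centre of its underside.
- eraser: Eraser in a sleeve, 23 x 56 x 12 mm, loose, a bystander. Origin at the centre of its underside.

How it is judged (in metres and radians):
On the way, in this order (a step that is already met when the one before it is completed fails the run):
1. the tongs are held in the gripper and lifted off the desk, the lime still on its lid (height (world z) of tongs above 0.01 m and contact force between the fingers and tongs above 1 N and height (world z) of lime_center below 0.045 m), for 0.2 s.
2. the lime is lifted off its lid between the closed jaws of the tongs (height (world z) of lime_center above 0.055 m and contact force between tongs and lime above 0.3 N and contact force between the fingers and tongs above 1 N and contact force between lime and rice_lid below 0.05 N and x of lime_center in the frame of tongs between 0.055 and 0.12 m and y of lime_center in the frame of tongs between -0.02 and 0.02 m and z of lime_center in the frame of tongs between -0.012 and 0.038 m and value of joint tongs_left above 0.05 rad), for 0.2 s.
At the end, for the whole second after the job is handed in: Lime held between the tongs' jaws (closed over 0.05 rad, pressing over 0.3 N; lime centre within 30 mm of the jaw point along, 20 across, 25 up or down), gripper holding the tongs, lime centre 100 to 220 mm above the desk, within 40 mm of the dish's middle, below 50 mm/s, touching neither lid (height (world z) of lime_center between 0.1 and 0.22 m and horizontal distance between lime_center and jar_lid below 0.04 m and contact force between lime and jar_lid below 0.05 N and linear speed of lime below 0.05 m/s and contact force between tongs and lime above 0.3 N and contact force between the fingers and tongs above 1 N and contact force between lime and rice_lid below 0.05 N and x of lime_center in the frame of tongs between 0.055 and 0.12 m and y of lime_center in the frame of tongs between -0.02 and 0.02 m and z of lime_center in the frame of tongs between -0.012 and 0.038 m and value of joint tongs_left above 0.05 rad); the arm keeps its last pose, push and grip.
It fails at once if the lime is touched by the robot itself instead of by the tongs (contact force between any of the fingers, the arm and lime above 0.5 N).
It fails at once if a bystander (tea_cup_grey) is moved by more than 30 mm (distance of tea_cup_grey from where it was at the start of the episode above 0.03 m).
It fails at once if a bystander (lunch_spoon) is moved by more than 30 mm (distance of lunch_spoon from where it was at the start of the episode above 0.03 m).
It fails at once if a bystander (eraser) is moved by more than 30 mm (distance of eraser from where it was at the start of the episode above 0.03 m).
It also fails if it takes over 45 s, if anything falls off the work surface, if the arm or the gripper's body presses on something with over 40 N, if the wrist force passes 120 N, or if a joint passes its speed limit or range.

## Working session

There is one attempt and no reset: what is moved stays moved. The work goes in short steps, Python scripts to look and compute and a tool call to move; the robot and the scene stay as the last step left them, time stands still between calls to the robot, and variables do not carry over. Pictures are saved under pics/ and viewed, at most 10 in all, crops included, and the job is handed in when it is done.

Besides the shell and the picture viewer there is one more tool, called after "Request:" by a JSON object that holds its "fn" and its "kwargs". jog_arm: Moves the arm, as the interface text tells. Its arguments: {"type":"object","properties":{"plan":{"type":"array"},"claw":{"type":"number"},"force":{"type":"number"}},"required":["plan"]}

```bash
mkdir -p pics; cat > h.py <<'E'
import numpy as np,cv2
from cell import manip,camera,get_calibration
from scipy.spatial.transform import Rotation as R
def rot(c):
    a=np.array(c["attitude"],float)
    return a if a.shape==(3,3) else (R.from_euler('xyz',a).as_matrix() if a.size==3 else R.from_quat(a).as_matrix())
def world(c,d,u,v):
    z=float(d[int(v),int(u)]); p=np.array([(u-c["cx"])/c["fx"]*z,(v-c["cy"])/c["fy"]*z,z])
    return rot(c)@p+np.array(c["origin"])
E
python3 - <<'E'
from h import *
print(manip.read_state())
for n in("top","side"):
    p,d=camera(n);c=get_calibration(n);print(n,c)
    cv2.imwrite(f"pics/{n}0.png",p[:,:,::-1]);np.savez(f"{n}0.npz",p=p,d=d)
E
```

```text
{'clock': 0.0, 'joints': array([-1.37259541e+00,  3.00488082e-01,  1.52157153e+00, -1.76067807e-05,
        1.32066736e+00, -6.66018738e-02]), 'qd': array([-0.00053938, -0.00266282, -0.00138685,  0.000292  ,  0.00110685,
       -0.00023716]), 'effort': array([ 3.87135791e-03, -5.31803513e+01, -3.52733946e+01,  7.10428390e-02,
        2.43738864e-02, -9.42697943e-05]), 'eef_pos': array([ 143.88760473, -530.58496495,  204.88104823]), 'eef_rot': array([-3.14045972e+00, -5.84753049e-05,  2.64807122e-01]), 'wrist_force': array([-0.2613498 , -0.41886856, -0.97580544]), 'moment': array([ 0.01563524, -0.05047423, -0.02462002]), 'finger_force': 0.0, 'finger_gap': 94.12469086778063}
top {'fx': 441.3863241540533, 'fy': 441.3863241540533, 'cx': 319.21348949332463, 'cy': 193.32455603077082, 'origin': array([ 437.66847465,   36.04460811, 1048.47129507]), 'attitude': array([-3.02760675e+00,  1.47703205e-03, -1.59977864e+00])}
side {'fx': 465.93959554578055, 'fy': 465.93959554578055, 'cx': 316.7367640633492, 'cy': 193.941547144245, 'origin': array([  536.6662362 , -1029.65929849,   519.60030142]), 'attitude': array([-1.99008838, -0.02211883, -0.02761601])}
```

View pics/top0.png

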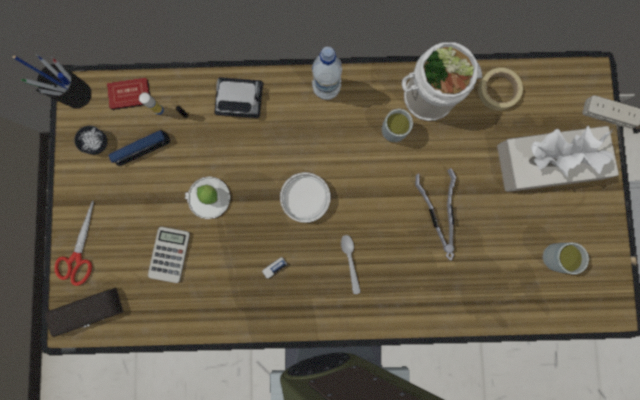

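```bash
python3 - <<'E'
from h import *
f=np.load("top0.npz");p,d=f["p"],f["d"];c=get_calibration("top")
v,u=np.mgrid[0:400,0:640]
P=np.stack([(u-c["cx"])/c["fx"]*d,(v-c["cy"])/c["fy"]*d,d],-1)@rot(c).T+c["origin"]
np.save("P.npy",P)
m=(P[...,2]>5)&(P[...,2]<140)&(d>0)
n,l,s,ce=cv2.connectedComponentsWithStats(m.astype(np.uint8))
for i in range(1,n):
    if s[i,4]>60:
        q=P[l==i];print(s[i],np.median(q,0).round(),q.min(0).round(),q.max(0).round())
E
```

```text
[    0    14   640    95 19011] [913. 105.  78.] [ 776. -765.    5.] [917. 809. 140.]
[312  56  30  44 668] [793.  12.  85.] [785. -29.   5.] [891.  44. 140.]
[477  63  46  47 872] [ 798. -407.   25.] [ 748. -460.    5.] [ 849. -312.  140.]
[ 381   74   80   69 1826] [ 730. -181.   63.] [ 672. -297.    5.] [ 840. -118.  140.]
[ 214   76   50   43 1709] [789. 219.  34.] [745. 164.   5.] [854. 283.  51.]
[ 107   78   57   37 1306] [805. 479.  20.] [760. 406.   5.] [853. 541.  98.]
[ 582   95   58   34 1167] [ 730. -669.   28.] [ 694. -732.    5.] [ 779. -609.   36.]
[176 105  13  13  85] [755. 351.  46.] [751. 346.   5.] [783. 377.  64.]
[ 74 126  34  29 678] [699. 577.  19.] [664. 539.   5.] [733. 610.  35.]
[ 497  126  122   66 5806] [ 608. -490.   62.] [ 549. -673.    5.] [ 701. -397.  140.]
[107 130  64  36 912] [676. 454.  34.] [639. 390.   5.] [717. 540.  45.]
[416 169  40  91 667] [ 500. -265.   19.] [ 394. -290.    5.] [ 607. -195.   33.]
[ 280  173   50   50 1909] [548.  68.  11.] [490.  11.   5.] [603. 128.  36.]
[ 186  175   45   47 1248] [553. 293.   8.] [499. 246.   5.] [609. 350.  59.]
[ 53 201  41  85 806] [414. 601.   9.] [359. 567.   5.] [554. 660.  16.]
[ 148  226   42   57 1662] [423. 388.  13.] [359. 342.   5.] [490. 436.  21.]
[341 235  19  59 289] [392. -36.   9.] [322. -52.   5.] [457. -13.  20.]
[ 542  243   47   31 1169] [ 392. -504.   65.] [ 354. -589.    5.] [ 424. -475.   89.]
[263 258  24  20 234] [386. 142.  13.] [365. 116.   5.] [408. 170.  19.]
[  44  288   80   49 2038] [301. 569.  38.] [250. 494.   5.] [351. 677.  45.]
```

The top view shows the tongs at px (436,215) with the hinge near (450,250) and the jaws pointing up. The dish is at (305,198), and the lime on its lid is at (207,195). Next I'll zoom in on the tongs and the lime.

```bash
python3 - <<'E'
from h import *
p=np.load("top0.npz")["p"][:,:,::-1]
a=cv2.resize(p[160:270,395:475],None,fx=5,fy=5,interpolation=cv2.INTER_CUBIC)
b=cv2.resize(p[165:225,180:240],None,fx=6,fy=6,interpolation=cv2.INTER_CUBIC)
o=np.zeros((550,760,3),np.uint8);o[:,:400]=a;o[:360,400:]=b
cv2.imwrite("pics/crop.png",o)
E
```

```text
(no output)
```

View pics/crop.png

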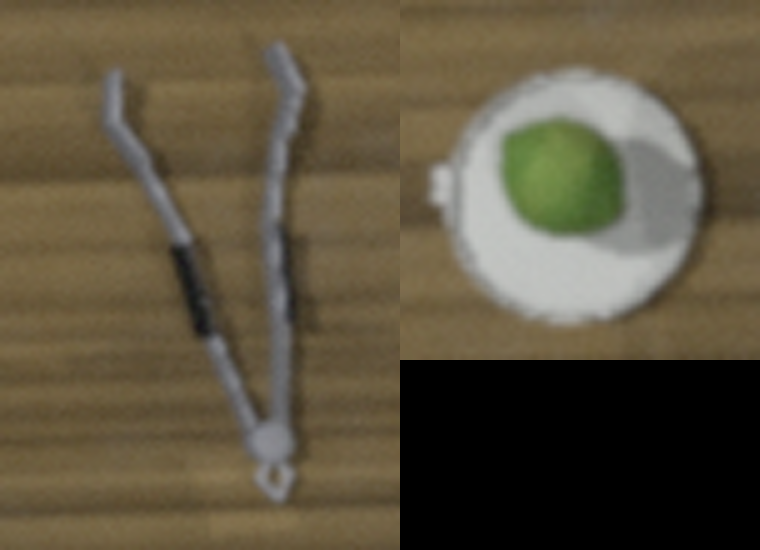

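```bash
cat >> h.py <<'E'
def ray(c,u,v,z):
    r=rot(c)@np.array([(u-c["cx"])/c["fx"],(v-c["cy"])/c["fy"],1]); o=np.array(c["origin"])
    return o+r*(z-o[2])/r[2]
E
python3 - <<'E'
from h import *
c=get_calibration("top")
g=lambda u,v,z:ray(c,u,v,z)[:2].round(1)
print("hinge",g(449.4,248,18),"tips",g(418,174.4,26),g(450,169,26),"grips",g(433.4,218,22),g(451.6,215,22))
print("dish",g(305,198,25))
p=np.load("top0.npz")["p"].astype(int)
m=((p[...,1]-p[...,2]>25)&(p[...,1]>p[...,0]+8)).astype(np.uint8);m[:,:185]=0;m[:,235:]=0;m[:170]=0;m[230:]=0
k=cv2.findContours(m,0,1)[0];k=max(k,key=cv2.contourArea);print(cv2.contourArea(k),cv2.fitEllipse(k),cv2.minAreaRect(k))
(x,y),_,_=cv2.fitEllipse(k);print("lime",g(x,y,31))
M=cv2.moments(m,True);print(M['mu20'],M['mu02'],M['mu11'],np.degrees(.5*np.arctan2(2*M['mu11'],M['mu20']-M['mu02'])))
E
```

```text
hinge [ 419.4 -263.5] tips [ 592.6 -198.4] [ 603.2 -274.1] grips [ 489.7 -229.5] [ 495.5 -272.3]
dish [544.8  67.6]
281.0 ((206.41676330566406, 194.07138061523438), (17.383451461791992, 20.792436599731445), 122.79314422607422) ((206.5, 194.0), (18.0, 19.0), 90.0)
lime [560.  295.9]
8373.659163987264 7279.581993570551 1246.2218649517745 33.15028075882922
```

Request:
{"fn": "jog_arm", "kwargs": {"plan": [0.02, 0.016, 0, 0, 0, 0, 0.05, 0.04, -0.01, 0, 0, 0, 0.085, 0.068, -0.02, 0, 0, -1, 0.12, 0.096, -0.03, 0, 0, -2, 0.155, 0.124, -0.04, 0, 0, -3, 0.19, 0.152, -0.05, 0, 0, -4, 0.225, 0.18, -0.05, 0, 0, -5, 0.26, 0.208, -0.05, 0, 0, -6, 0.295, 0.236, -0.05, 0, 0, -6.5, 0.325, 0.26, -0.05, 0, 0, -6.5, 0.342, 0.274, -0.05, 0, 0, -6.5, 0.349, 0.279, -0.05, 0, 0, -6.5, 0.349, 0.279, -0.05, 0, 0, -6.5, 0.349, 0.279, -0.05, 0, 0, -6.5], "claw": 0.094, "force": 8}}

```text
clock: 1.5
eef_pos: [492.2, -252.5, 155.3]
eef_rot: [-3.141, 0.0, 0.151]
wrist_force: [0.4, -0.0, 0.5]
finger_gap: 94.2
finger_force: 0.0
```

```bash
python3 - <<'E'
from h import *
c=get_calibration("wrist");print(c,manip.read_state()["eef_pos"],manip.read_state()["eef_rot"])
p,d=camera("wrist");np.savez("w1.npz",p=p,d=d)
cv2.imwrite("pics/w1.png",p[:,:,::-1])
# reproject expected points
def proj(X):
    q=rot(c).T@(np.array(X)-c["origin"]);t=np.arctan2(np.hypot(*q[:2]),q[2]);k=t/np.hypot(*q[:2])*c["fx"]
    return (q[:2]*k+[c["cx"],c["cy"]]).round()
print(proj([493,-251.5,24]),proj([419.4,-263.5,18]),proj([598,-236,26]),proj([496.5,-274,24]),proj([489.5,-229,24]))
E
```

```text
{'fx': 309.70691628693146, 'fy': 309.70691628693146, 'cx': 328.0711018595474, 'cy': 197.1405605435655, 'origin': array([ 568.88896821, -240.95861536,  334.2238491 ]), 'attitude': array([ 2.87204265e+00,  5.17631685e-04, -1.41938627e+00])} [ 492.22371931 -252.48898257  155.28468113] [-3.14144785e+00  4.41775719e-04  1.50767779e-01]
[327. 189.] [328. 252.] [328.  84.] [349. 189.] [305. 189.]
```

View pics/w1.png

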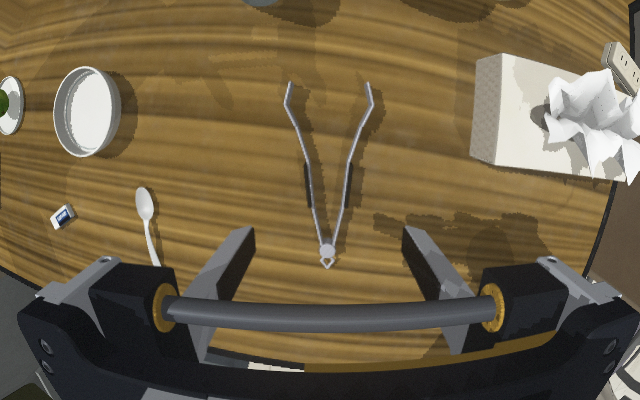

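The wrist view shows the tongs centred under the gripper, with the grips at (308,186) and (348,185) and the hinge at (327,251). This agrees with my estimate to within about 3 mm. I'll go down and squeeze lightly.

Request:
{"fn": "jog_arm", "kwargs": {"plan": [0.002, 0, -0.025, 0, 0, 0, 0.002, 0, -0.06, 0, 0, 0, 0.002, 0, -0.095, 0, 0, 0, 0.002, 0, -0.125, 0, 0, 0, 0.002, 0, -0.142, 0, 0, 0, 0.002, 0, -0.149, 0, 0, 0, 0.002, 0, -0.151, 0, 0, 0, 0.002, 0, -0.151, 0, 0, 0]}}

```text
clock: 2.35
eef_pos: [495.0, -252.4, 5.2]
eef_rot: [3.141, -0.001, 0.151]
wrist_force: [0.1, -0.6, -0.0]
finger_gap: 94.1
finger_force: 0.0
```

Request:
{"fn": "jog_arm", "kwargs": {"plan": [0, 0, 0, 0, 0, 0, 0, 0, 0, 0, 0, 0, 0, 0, 0, 0, 0, 0, 0, 0, 0, 0, 0, 0, 0, 0, 0, 0, 0, 0, 0, 0, 0, 0, 0, 0, 0, 0, 0, 0, 0, 0, 0, 0, 0, 0, 0, 0, 0, 0, 0, 0, 0, 0, 0, 0, 0, 0, 0, 0], "claw": 0.041, "force": 15}}

```text
clock: 3.35
eef_pos: [495.0, -251.8, 4.5]
eef_rot: [3.142, -0.0, 0.151]
wrist_force: [2.2, 0.9, 0.5]
finger_gap: 41.4
finger_force: 6.2
```

Request:
{"fn": "jog_arm", "kwargs": {"plan": [0, 0, 0.005, 0, 0, 0, 0, 0, 0.015, 0, 0, 0, 0, 0, 0.03, 0, 0, 0, 0, 0, 0.05, 0, 0, 0, 0, 0, 0.07, 0, 0, 0, 0, 0, 0.085, 0, 0, 0, 0, 0, 0.09, 0, 0, 0, 0, 0, 0.09, 0, 0, 0, 0, 0, 0.09, 0, 0, 0]}}

```text
clock: 4.25
eef_pos: [494.7, -251.7, 94.1]
eef_rot: [-3.141, 0.0, 0.151]
wrist_force: [0.3, 0.1, -0.6]
finger_gap: 41.4
finger_force: 6.0
```

```bash
python3 - <<'E'
from h import *
p,d=camera("wrist");q,_=camera("side")
s=manip.read_state();print(s["eef_pos"],s["finger_gap"],s["finger_force"])
o=np.zeros((600,640,3),np.uint8);o[:300]=p[:300,:,::-1];o[300:]=q[50:350,:,::-1]
cv2.imwrite("pics/l.png",o)
E
```

```text
[ 494.59940518 -251.63255295   93.72488454] 41.1422520005872 5.950725493894424
```

View pics/l.png

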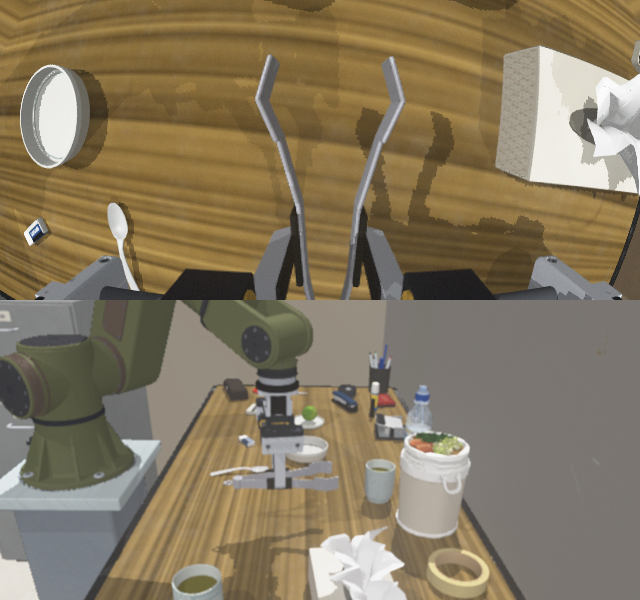

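Both jaws are held level at wrist px (258,97) and (402,97), bend to bend. I'll measure where the jaws sit relative to the TCP.

```bash
cat >> h.py <<'E'
def wgrid(c,d):
    v,u=np.mgrid[0:400,0:640];x=u-c["cx"];y=v-c["cy"];r=np.hypot(x,y)+1e-9;k=np.tan(r/c["fx"])/r
    return np.stack([x*k*d,y*k*d,d],-1)@rot(c).T+c["origin"]
E
python3 - <<'E'
from h import *
c=get_calibration("wrist");s=manip.read_state();p,d=camera("wrist")
P=wgrid(c,d);a=s["eef_rot"][2]
Q=P-s["eef_pos"];f=Q[...,0]*np.cos(a)+Q[...,1]*np.sin(a);l=-Q[...,0]*np.sin(a)+Q[...,1]*np.cos(a)
m=(Q[...,2]>-40)&(Q[...,2]<60)&(d>0)&(f>15)&(f<140)&(abs(l)<60)
for lo in range(15,130,8):
    k=m&(f>=lo)&(f<lo+8)
    for sg in(1,-1):
        q=k&(l*sg>0)
        if q.sum()>3: print(lo,sg,q.sum(),"l",l[q].min().round(1),l[q].max().round(1),"ztop",np.percentile(Q[...,2][q],[50,95]).round(1))
print(f[m].max())
E
```

```text
15 1 215 l 14.5 21.2 ztop [17.6 19.9]
15 -1 234 l -21.8 -14.7 ztop [14.5 19.9]
23 1 158 l 14.8 21.1 ztop [13.4 17.5]
23 -1 137 l -21.0 -15.1 ztop [13.3 15.3]
31 1 145 l 16.5 21.4 ztop [13.2 14.8]
31 -1 139 l -22.7 -17.0 ztop [13.1 15.1]
39 1 140 l 18.8 23.7 ztop [13.4 14.9]
39 -1 145 l -24.6 -19.4 ztop [13.3 14.9]
47 1 140 l 20.7 25.4 ztop [13.5 15.1]
47 -1 150 l -27.2 -21.9 ztop [12.9 15.1]
55 1 151 l 22.8 27.9 ztop [13.2 15. ]
55 -1 151 l -29.7 -24.0 ztop [13.  15.4]
63 1 196 l 24.9 31.3 ztop [17.1 22. ]
63 -1 215 l -33.2 -26.7 ztop [17.9 21.8]
71 1 210 l 28.0 34.7 ztop [18.7 22. ]
71 -1 210 l -36.6 -30.1 ztop [18.7 21.9]
79 1 207 l 31.7 37.5 ztop [19.6 21.9]
79 -1 212 l -39.4 -33.6 ztop [17.7 21.9]
87 1 220 l 31.7 37.5 ztop [16.5 22.2]
87 -1 227 l -39.1 -33.7 ztop [16.4 21.9]
95 1 225 l 29.4 34.5 ztop [17.9 21.9]
95 -1 227 l -36.7 -31.5 ztop [17.  21.9]
103 1 150 l 28.0 32.7 ztop [17.1 22. ]
103 -1 133 l -34.6 -30.6 ztop [18.3 21.8]
108.69210433537569
```

Request:
{"fn": "jog_arm", "kwargs": {"plan": [0, 0.01, 0, 0, 0, 0, 0, 0.03, 0, 0, 0, 2, 0.001, 0.06, 0, 0, 0, 5, 0.002, 0.095, 0, 0, 0, 8, 0.003, 0.13, 0, 0, 0, 11, 0.004, 0.165, 0, 0, 0, 14, 0.005, 0.2, 0, 0, 0, 17, 0.005, 0.235, 0, 0, 0, 20, 0.006, 0.27, 0, 0, 0, 23, 0.007, 0.305, 0, 0, 0, 26, 0.008, 0.34, 0, 0, 0, 30, 0.009, 0.375, 0, 0, 0, 33, 0.009, 0.41, 0, 0, 0, 36, 0.009, 0.44, 0, 0, 0, 38.5, 0.009, 0.465, 0, 0, 0, 40.5, 0.009, 0.477, 0, 0, 0, 41.3, 0.009, 0.482, 0, 0, 0, 41.3, 0.009, 0.482, 0, 0, 0, 41.3, 0.009, 0.482, 0, 0, 0, 41.3]}}

```text
clock: 6.3
eef_pos: [504.0, 229.4, 94.4]
eef_rot: [-3.142, 0.0, 0.871]
wrist_force: [-0.2, -0.3, -0.8]
finger_gap: 40.9
finger_force: 6.0
```

```bash
python3 - <<'E'
from h import *
c=get_calibration("wrist");s=manip.read_state();p,d=camera("wrist")
cv2.imwrite("pics/w2.png",p[:,:,::-1])
P=wgrid(c,d);a=s["eef_rot"][2];print(s["eef_pos"],np.degrees(a))
Q=P-s["eef_pos"];f=Q[...,0]*np.cos(a)+Q[...,1]*np.sin(a);l=-Q[...,0]*np.sin(a)+Q[...,1]*np.cos(a)
pi=p.astype(int);m=((pi[...,1]-pi[...,2]>25)&(pi[...,1]>pi[...,0]+5)&(f>30)&(f<150)&(abs(l)<60)&(P[...,2]>12)&(P[...,2]<65))
n,L,S,_=cv2.connectedComponentsWithStats(m.astype(np.uint8));m=L==1+np.argmax(S[1:,4])
print(m.sum(),"f",np.percentile(f[m],[1,50,99]),"l",np.percentile(l[m],[1,50,99]),"z",P[m][:,2].max())
# sphere-ish fit
X=P[m];A=np.c_[2*X,np.ones(len(X))];r=np.linalg.lstsq(A,(X**2).sum(1),rcond=None)[0];C=r[:3];print(C,np.sqrt(r[3]+C@C))
e=C-s["eef_pos"];print("f,l",e[0]*np.cos(a)+e[1]*np.sin(a),-e[0]*np.sin(a)+e[1]*np.cos(a))
T=X[X[:,2]>X[:,2].max()-22,:2];w,V=np.linalg.eigh(np.cov(T.T));print(w,np.degrees(np.arctan2(V[1,1],V[0,1])))
E
```

```text
[503.96316319 229.35733445  94.39046541] 49.896165422399136
3072 f [ 62.03691101  86.43210279 112.11604184] l [-21.72182453  -0.85017687  19.38619852] z 55.57500429575035
[561.24440043 294.79639173  29.52157978] 24.67321519364791
f,l 86.95204504168794 -1.6589817805170668
[111.52431112 157.05945185] 51.74302113750227
```

View pics/w2.png

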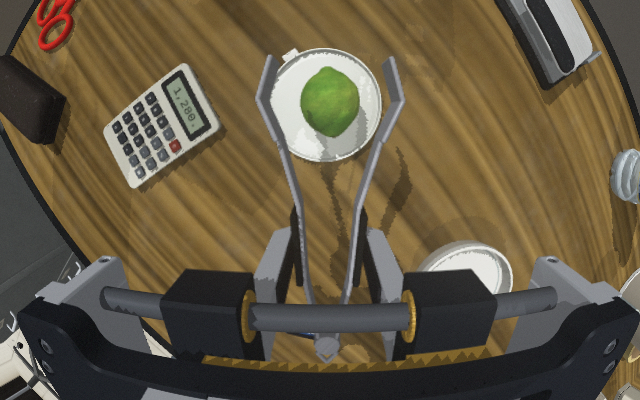

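The lime, at px (330,101), sits centred between the jaws with its long axis along the tongs. I'll lower straight down and then squeeze.

Request:
{"fn": "jog_arm", "kwargs": {"plan": [0, 0, -0.008, 0, 0, 0, 0, 0, -0.022, 0, 0, 0, 0, 0, -0.038, 0, 0, 0, 0, 0, -0.053, 0, 0, 0, 0, 0, -0.065, 0, 0, 0, 0, 0, -0.071, 0, 0, 0, 0, 0, -0.073, 0, 0, 0, 0, 0, -0.073, 0, 0, 0]}}

```text
clock: 7.15
eef_pos: [504.0, 230.2, 21.4]
eef_rot: [-3.142, 0.0, 0.872]
wrist_force: [-0.3, 0.3, -0.5]
finger_gap: 41.4
finger_force: 6.0
```

Request:
{"fn": "jog_arm", "kwargs": {"plan": [0, 0, 0, 0, 0, 0, 0, 0, 0, 0, 0, 0, 0, 0, 0, 0, 0, 0, 0, 0, 0, 0, 0, 0, 0, 0, 0, 0, 0, 0, 0, 0, 0, 0, 0, 0, 0, 0, 0, 0, 0, 0, 0, 0, 0, 0, 0, 0, 0, 0, 0, 0, 0, 0, 0, 0, 0, 0, 0, 0], "claw": 0.015, "force": 32}}

```text
clock: 8.15
eef_pos: [504.1, 230.2, 21.6]
eef_rot: [3.141, -0.0, 0.872]
wrist_force: [1.1, 0.6, 0.6]
finger_gap: 28.8
finger_force: 32.0
```

Request:
{"fn": "jog_arm", "kwargs": {"plan": [0, 0, 0.003, 0, 0, 0, 0, 0, 0.01, 0, 0, 0, 0, 0, 0.02, 0, 0, 0, 0, 0, 0.035, 0, 0, 0, 0, 0, 0.055, 0, 0, 0, 0, 0, 0.075, 0, 0, 0, 0, 0, 0.095, 0, 0, 0, 0, 0, 0.11, 0, 0, 0, 0, 0, 0.118, 0, 0, 0, 0, 0, 0.12, 0, 0, 0, 0, 0, 0.12, 0, 0, 0, 0, 0, 0.12, 0, 0, 0]}}

```text
clock: 9.35
eef_pos: [503.6, 230.0, 140.8]
eef_rot: [-3.141, 0.001, 0.872]
wrist_force: [-0.5, 0.8, -0.9]
finger_gap: 28.6
finger_force: 31.9
```

```bash
cat > lime.py <<'E'
from h import *
c=get_calibration("wrist");s=manip.read_state();p,d=camera("wrist")
cv2.imwrite("pics/w3.png",p[:,:,::-1])
P=wgrid(c,d);a=s["eef_rot"][2];print(s["eef_pos"],np.degrees(a),s["finger_gap"])
Q=P-s["eef_pos"];f=Q[...,0]*np.cos(a)+Q[...,1]*np.sin(a);l=-Q[...,0]*np.sin(a)+Q[...,1]*np.cos(a)
pi=p.astype(int);m=((pi[...,1]-pi[...,2]>25)&(pi[...,1]>pi[...,0]+5)&(f>30)&(f<150)&(abs(l)<60))
n,L,S,_=cv2.connectedComponentsWithStats(m.astype(np.uint8));m=L==1+np.argmax(S[1:,4])
X=P[m];A=np.c_[2*X,np.ones(len(X))];r=np.linalg.lstsq(A,(X**2).sum(1),rcond=None)[0];C=r[:3]
print(m.sum(),"C",C,np.percentile(f[m],[1,50,99]),np.percentile(l[m],[1,50,99]),X[:,2].max())
# dish: white rim pixels
w=(P[...,2]>20)&(P[...,2]<36)&(np.hypot(P[...,0]-545,P[...,1]-68)<75)
if w.sum()>50: (x,y),r=cv2.minEnclosingCircle(P[w][:,:2].astype(np.float32));print("dish",x,y,r)
E
python3 lime.py
```

```text
[503.61998834 230.04619179 140.78807518] 49.97134404592278 28.562475189293252
6247 C [560.78074067 293.50959222 191.23144   ] [ 61.56720138  85.43281267 111.34199778] [-21.29166203  -0.68208573  19.45971763] 319.66206034713514
dish 549.0428466796875 69.33809661865234 58.11834716796875
```

View pics/w3.png

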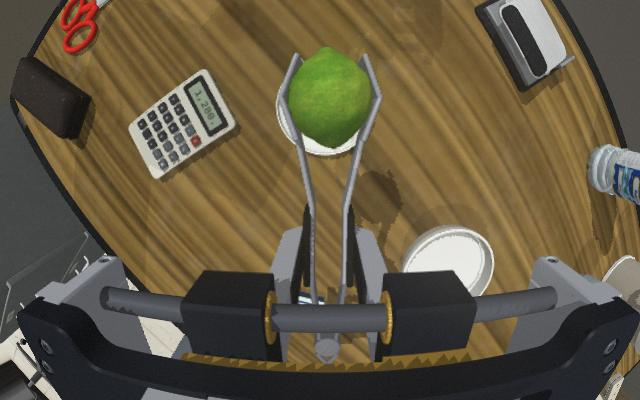

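The lime is held firmly in the jaws at (330,97), off its lid. Now I'll carry it to the dish.

Request:
{"fn": "jog_arm", "kwargs": {"plan": [-0.001, -0.006, 0, 0, 0, 0, -0.002, -0.018, 0, 0, 0, 0, -0.003, -0.036, 0, 0, 0, 0, -0.004, -0.058, 0, 0, 0, 0, -0.005, -0.082, 0, 0, 0, 0, -0.006, -0.106, 0, 0, 0, 0, -0.008, -0.13, 0, 0, 0, 0, -0.009, -0.154, 0, 0, 0, 0, -0.01, -0.178, 0, 0, 0, 0, -0.011, -0.198, 0, 0, 0, 0, -0.012, -0.213, 0, 0, 0, 0, -0.012, -0.223, 0, 0, 0, 0, -0.012, -0.227, 0, 0, 0, 0, -0.012, -0.227, 0, 0, 0, 0, -0.012, -0.227, 0, 0, 0, 0, -0.012, -0.227, 0, 0, 0, 0, -0.012, -0.227, 0, 0, 0, 0, -0.012, -0.227, 0, 0, 0, 0]}}

```text
clock: 11.2
eef_pos: [491.9, 3.5, 141.4]
eef_rot: [-3.142, 0.0, 0.873]
wrist_force: [0.7, -0.1, -2.0]
finger_gap: 28.6
finger_force: 31.9
```

```bash
python3 lime.py; python3 - <<'E'
from h import *
p,d=camera("top");q,_=camera("side")
o=np.vstack([p[100:400],q[50:350]])[:,:,::-1]
cv2.imwrite("pics/end.png",o)
E
```

```text
[491.93366931   3.48456262 141.4294239 ] 50.001951620843485 28.644096146540274
6261 C [553.44919345  71.5049931  167.27967653] [ 61.72022565  85.47591679 111.7034187 ] [-21.29133256  -0.69470077  19.45770351] 320.40195198155226
dish 548.56689453125 68.25727844238281 58.00184631347656
```

View pics/end.png

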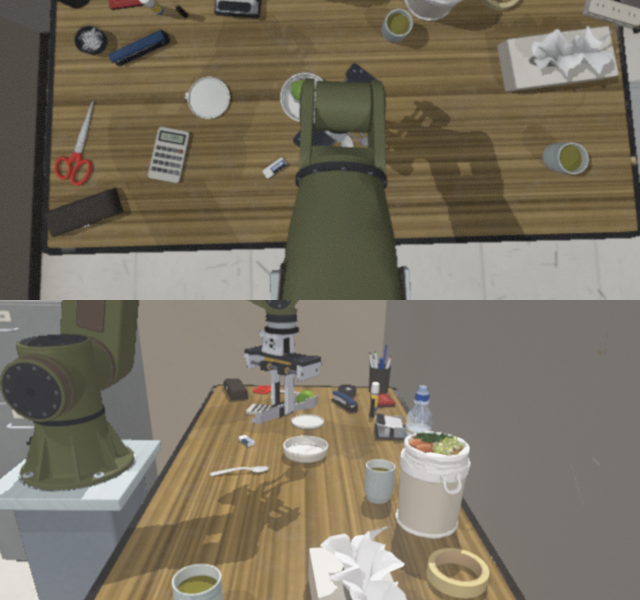

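The lime is over the dish (top view, lime at about (300,90)), held about 150 mm up in the tongs. The bystanders have not moved.

```bash
python3 -c "
from cell import manip
print(manip.sign_off())"
```

```text
the job is handed in; nothing more can be done
None
```

The job is handed in: the tongs hold the lime still, squeezed in their jaws, about 15 cm above the middle of the dish, and the cups, spoon and eraser are where they were; the hand-in returned no verdict.

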